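# Kickstand down and hold the tile easel upright

## Task

Lift the steel pot by its handle off the round foot pad of the tile easel, stand it upright on the bench beside the easel, within about 30 cm of the pad, and let go of it; then flip the easel's kickstand over the top and fully down onto the free pad. After that take the easel by its round top rail, bring it upright and finish while still holding the rail, because the frame tips back when let go. Do not tip or drop the pot, and leave the other things on the bench where they are.

Things in the scene. Friction and masses are not known exactly. Their poses are not given: they have to be found in the camera images.
- base: plywood base board of the easel, fixed. Origin on the bench straight below the hub axle's middle; y along the axle, x away from the robot (the side the frame leans to). Board: x -60 to 120, y -135 to 135 mm, 18 mm thick; an outrigger (x -180 to 10, y 122 to 208, 12 mm thick) carries the foot pad. Two back rests 172 mm tall at x 62 to 112, y +-90 mm.
- axle_mid (a point): middle of the frame's hub axle, level, along base y, 60 mm above the bench. Of the wooden frame on it: 204 mm wide over its uprights, which are 24 mm square and reach 205 mm above the axle; a tile panel is fixed to its back, up to 140 mm above the axle.
- clear_mid (a point): point on the bench surface to the left of the easel (base x -110, y 330 mm) with bare bench for 80 mm all round it
- frame (a joint): lean of the frame: 0 = upright, + = top leaning away from the robot. Rests on its back stop at 0.38 and falls back there when let go (about 1.6 kg, varies 15 %): it takes about 4 N level at the top rail to start it, about 1 N to keep it upright. Turns freely, forward to -0.35.
- top_rail: round wooden bar, 22 mm diameter, 240 mm long, on top of the frame, parallel to the axle and 200 mm above it (260 mm above the bench when upright; 246 mm, and 74 mm behind the axle, when leaning at 0.38). Can turn in its ends. Origin at its middle, y along the bar. Between the uprights there is free air for 40 mm below it.
- kick (a joint): angle of the kickstand on its stub at the frame's left (+y) end: 0 = stowed, up along the frame's upright; grows as it swings over the top and down to the robot's side (base -x); 1.86 = fully down (end stop). It leans back with the frame by its own weight and must be carried about 0.4 rad to pass the top; beyond, it falls down by itself in about 1 s if its way is free.
- kick_pivot (a point): centre of the kickstand's pivot, on the frame 20 mm above the axle, at base y 130 mm; the pivot axis is parallel to the axle.
- toe_mid (a point): middle of the kickstand's toe bar, the place to take it. The kickstand is a steel rod 12 mm thick, 130 mm from pivot to end, where a round 12 mm toe bar sticks out 75 mm to the left (+y), away from the frame; this point is on the bar's axis, 42 mm along it. Stowed, it is about 200 mm above the bench with free space all round.
- pad_top (a point): middle of the top of the foot pad, a low round dark steel stand 88 mm across, its top 35 mm above the bench, at base x -125, y 165 mm: as the frame comes upright the kickstand's foot comes to rest here, but does not carry the frame (pulled past upright, the pad just lifts the kickstand again). The pot stands on it at the start.
- pot: steel pot, 76 mm across, 75 mm tall to the rim, with a fixed arched handle over it; mass about 0.3 kg (0.2 to 0.42). Origin under the middle of its foot, z up.
- pot_handle (a point): middle of the pot's handle bar: dark round bar 10 mm thick, straight and level for 44 mm along the pot's own y axis, 120 mm above the pot's foot and 45 mm above the rim, over the pot's middle.
- clay_log: dark grey-brown clay log lying on the bench, 220 mm long, 76 mm thick, with a short clay tube standing on it (122 mm to its top); origin under its middle (to be left alone)
- tube_a: dark clay tube standing on the bench in front of the frame, 46 mm across, 70 mm tall; origin under its middle (to be left alone)
- tube_b: paler clay tube standing on the bench in front of the frame, 46 mm across, 55 mm tall; origin under its middle (to be left alone)
- bowl: white bowl, 110 mm across, 55 mm tall; origin under its middle (to be left alone)
- jar: glass jar with a metal cap, 70 mm across, 100 mm tall; origin under its middle (to be left alone)
- brush: slim brush lying on the bench to the robot's left, 200 mm long, 42 mm wide, 20 mm thick; origin under its middle, own x along it (to be left alone)
- rib: flat dark wooden rib, 100 x 55 x 8 mm, lying on the bench to the right; origin under its middle (to be left alone)
Mind the look-alikes: they are no part of the job. What is shaped like the pot but orange is not meant.

How it is judged:
By the outcome, as a careful person would: the job done as asked, in the order asked, and still so for the second after the job is handed in, while the arm keeps its last pose, push and grip.
It also fails if it takes over 61 s, if anything falls off the work surface, if the arm or the gripper's body presses on something with over 40 N, if the wrist force passes 120 N, or if a joint passes its speed limit or range.

## Robot

A 6-joint arm with a two-finger parallel gripper is mounted at the origin on the work surface. World frame = base frame: x ahead of the robot, y to its left, z up, the work surface at z = 0. Lengths are in m, angles in rad, forces in N, time in s.
With the tool pointing down it reaches from about 0.275 to 0.775 m from the base axis. Payload 14.6 kg.
Tool frame: the origin (TCP) lies at the very end of the fingers, on their centre line; the grasp point (between the pads) lies r.pinch_z behind it (r.pinch_z is the distance from the TCP to the grasp point, in m); z points along the fingers, y is the direction in which the jaws open and shut (so a half turn about z gives the same grasp; the last joint's range is limited). The gripper opens to 85 mm and grips with 20 to 120 N. Pads are 22 mm wide; open, the fingers measure 114 mm over their backs; the gripper's body (76 mm by 85 mm) begins 54 mm behind the grasp point. The pads swing forward as they close: fully open they stand 13 mm farther back than shut.
Start: joints at [-1.402, 0.263, -0.048, 1.259, 0, 1.415], TCP at [0.167, -0.498, 0.231] pointing down, gripper open.
Joint ranges: [-2.65, 2.65], [-0.89, 1.7], [-1.18, 1.37], [-2.13, 2.11], [-1.35, 1.29], [-3.14, 3.14]. Speed limits (rad/s): [1.89, 1.89, 2.57, 2.79, 3.14, 3.14].

## Interface

Orientations are given as a rotation vector (axis times angle).
In Python, from rig import r, viewer gives the robot as it stands. Calls block until the motion is done:
- r.move_ptp(position, orientation): joint-space move of the TCP to a pose.
- r.servo_line(position, ori=None, rate=0.15): straight line of the TCP; ori=None keeps the orientation; rate is the mean speed in m/s.
- r.set_joints(angles): joint-space move.
- r.gripper_to(opening, effort=None): opening from 0.0 (shut) to 1.0 (fully open); effort is the grip in N (None keeps the last); returns when the fingers have stopped.
- r.wait(seconds).
- r.ik(position, orientation): joint angles nearest the present ones, or None.
- r.state(): the state.
- viewer.get_image(name): name is "side" or "top" or "wrist"; returns a dict with "frame" (384x512x3 uint8, red, green, blue), "depth" (384x512 float32, m along the optical axis (not along the pixel's ray), 0 where there is no reading), "vertical_fov" (degrees; the focal length in pixels is half the picture's height over the tangent of half this angle, whatever the lens; pixels are square), "cx", "cy" (the principal point, pixels), "pose" (4x4, takes a point from camera to world coordinates). Camera axes: x right, y down, z forward; pixel columns grow to the right and rows downward; lengths in m; the calibration is good to about 2 mm. A picture is of the moment at which its call begins.
A pose or a line that the arm cannot do raises r.Unreachable and nothing moves.
- r.job_done(): hands the job in, once; it reports no verdict.
The state is a dict: "time_s": time; "joint_positions": joint angles; "qvel": joint speeds; "joint_torque": joint torques, N m; "ee_pos": TCP position; "eef_rot": TCP orientation; "force": force on the tool from outside, world axes, zero at the start; "ft_torque": the same for the moment, N m; "opening": opening from 0.0 (shut) to 1.0 (fully open).
Only numpy, scipy, OpenCV 4.12 (cv2) and the standard library are available. Lean on these libraries where they do the work, as an engineer would, in place of code of your own. Each camera call takes 0.05 s, during which the arm holds its last target.

## Working session

There is one attempt and no reset: what is moved stays moved. The work goes in short steps, each a Python script; the robot and the scene stay as the last script left them, time stands still between calls to the robot, and variables do not carry over. Pictures are saved under pics/ and viewed, and the job is handed in when it is done.

```bash
ls; mkdir -p pics; cat > h.py <<'E'
import numpy as np, cv2
from rig import r, viewer
def grab(n,tag):
    d=viewer.get_image(n); np.savez('pics/%s.npz'%tag,**{k:np.array(v) for k,v in d.items()})
    cv2.imwrite('pics/%s.png'%tag, cv2.cvtColor(d['frame'],cv2.COLOR_RGB2BGR)); return d
def foc(d): return d['frame'].shape[0]/2/np.tan(np.radians(d['vertical_fov'])/2)
def ray(d,u,v):
    f=foc(d); p=np.array(d['pose']); w=p[:3,:3]@np.array([(u-d['cx'])/f,(v-d['cy'])/f,1]); return p[:3,3],w
def onz(d,u,v,z):
    o,w=ray(d,u,v); return o+w*(z-o[2])/w[2]
def cloud(d):
    f=foc(d);D=d['depth'];v,u=np.indices(D.shape);p=np.array(d['pose'])
    c=np.stack([(u-d['cx'])/f*D,(v-d['cy'])/f*D,D],-1); P=c@p[:3,:3].T+p[:3,3]; P[D<=0]=np.nan; return P
def load(tag): 
    z=np.load('pics/%s.npz'%tag); return {k:(z[k] if z[k].ndim else z[k].item()) for k in z.files}
E
python3 - <<'E'
from h import *
for n in ['side','top','wrist']:
    d=grab(n,n+'0'); print(n,d['vertical_fov'],d['cx'],d['cy'],np.round(d['pose'],3).tolist())
a=[cv2.imread('pics/%s0.png'%n) for n in ['side','top']]
print(r.pinch_z, r.state())
E
```

```text
pics
side 51.39233042609774 255.65571279952917 186.37134955239154 [[0.996, -0.024, 0.087, 0.392], [-0.087, -0.523, 0.848, -1.033], [0.025, -0.852, -0.523, 0.799], [0.0, 0.0, 0.0, 1.0]]
top 47.13457720642948 254.12201548187622 191.72778456445417 [[0.002, -0.996, 0.092, 0.339], [-1.0, 0.0, 0.018, -0.008], [-0.018, -0.092, -0.996, 1.777], [0.0, 0.0, 0.0, 1.0]]
wrist 68.81551839893443 254.34735105775505 197.8144194823035 [[0.319, -0.898, -0.303, 0.244], [-0.948, -0.302, -0.102, -0.471], [-0.0, 0.32, -0.948, 0.373], [0.0, 0.0, 0.0, 1.0]]
0.0187 {'time_s': 0.15, 'joint_positions': array([-1.40230198e+00,  2.63431753e-01, -4.87536813e-02,  1.25941375e+00,
        1.06036037e-05,  1.41552065e+00]), 'qvel': array([ 3.46963126e-05, -2.34987046e-03,  9.72515103e-04,  1.20267777e-03,
       -1.87906999e-03,  1.78448760e-03]), 'joint_torque': array([ 1.60344847e-03, -6.37824082e+01,  3.84648228e+01,  1.05524765e-02,
       -1.10534691e-04, -3.59815218e-06]), 'ee_pos': array([ 0.16700148, -0.49752136,  0.23093963]), 'eef_rot': array([-3.09972459e+00, -5.06228899e-01, -8.31849335e-06]), 'force': array([-0.06796758,  0.4899161 , -0.24929397]), 'ft_torque': array([-0.03499911,  0.01622986,  0.03693557]), 'opening': 1.0046010544497797}
```

View pics/side0.png

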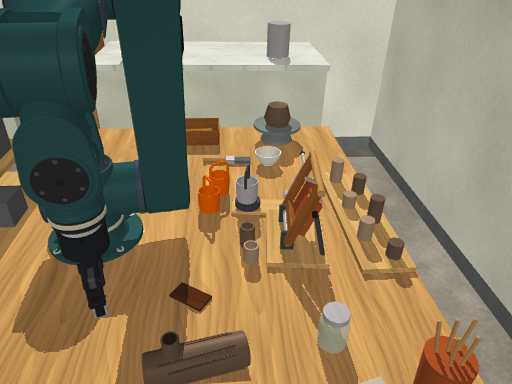

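View pics/top0.png

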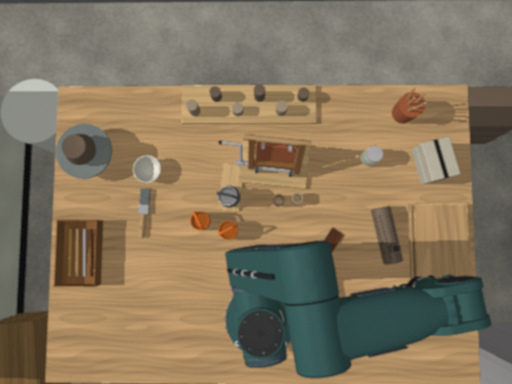

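Pot candidates: the grey steel pot on the dark round pad is at side (247,190) / top (229,196). The orange look-alikes are at side (208,198) and (218,175), top (228,230) and (200,220). The tubes are at side (248,235) and (251,252). I choose the grey one and check it in a close crop.

```bash
python3 - <<'E'
from h import *
a=cv2.imread('pics/top0.png')[125:250,180:325]; b=cv2.imread('pics/side0.png')[130:280,190:345]
cv2.imwrite('pics/c_top.png',cv2.resize(a,None,fx=5,fy=5,interpolation=cv2.INTER_CUBIC)[:600])
cv2.imwrite('pics/c_side.png',cv2.resize(b,None,fx=4,fy=4,interpolation=cv2.INTER_CUBIC))
d=load('top0');P=cloud(d)
for n,u,v in [('pot',229,197),('padL',222,210),('rail',275,173),('railL',258,172),('bench',340,180),('toe',228,143),('board',300,182)]: print(n,np.round(P[v,u],3))
E
```

```text
pot [0.478 0.124 0.037]
padL [0.428 0.154 0.007]
rail [ 0.577 -0.06   0.015]
railL [0.581 0.009 0.014]
bench [ 0.55  -0.323  0.001]
toe [0.662 0.116 0.199]
board [ 0.54  -0.16   0.013]
```

View pics/c_top.png

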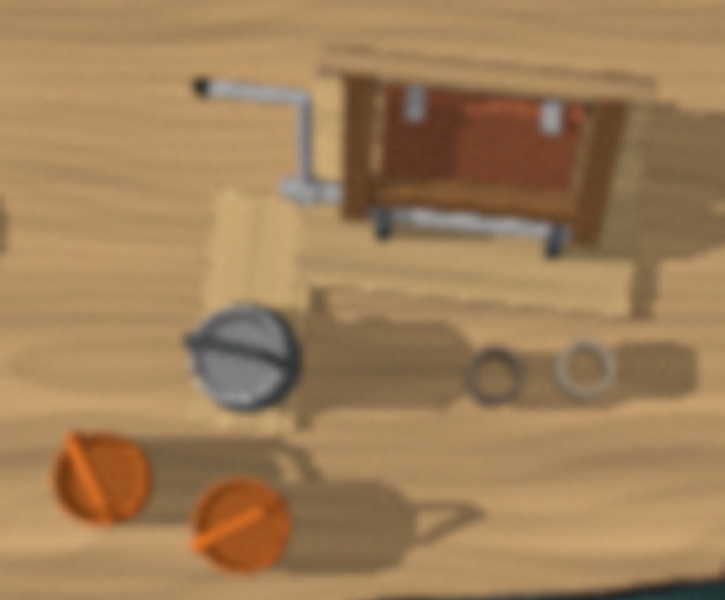

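View pics/c_side.png

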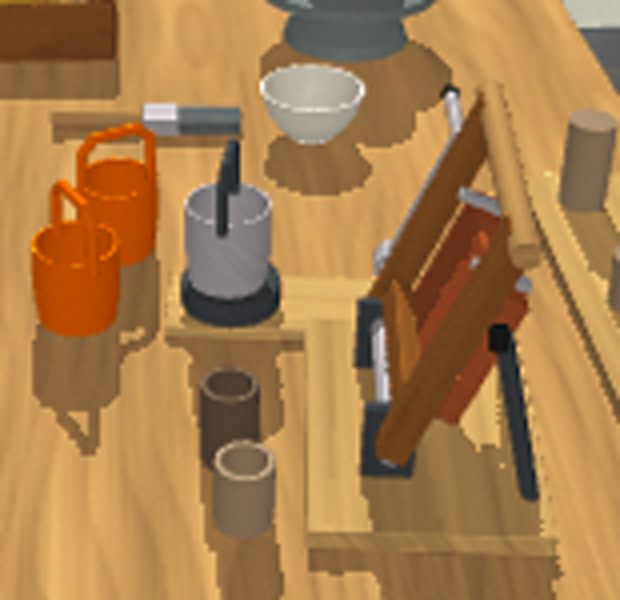

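```bash
python3 - <<'E'
from h import *
for tag in ['top0','side0']:
    d=load(tag);P=cloud(d);f=foc(d); c=np.array(d['pose'])[:3,3]
    x,y,z=P[...,0],P[...,1],P[...,2]
    m=(z>.225)&(x>.58)&(x<.75)&(abs(y)<.25)
    q=P[m]; print(tag,'rail',len(q),np.round(q.min(0),3),np.round(q.max(0),3),np.round(np.median(q,0),3))
    A=np.polyfit(q[:,1],q[:,0],1); print('x=a*y+b',A, 'ylim',np.percentile(q[:,1],[1,99]))
    m=(z>.175)&(z<.225)&(x>.58)&(x<.72)&(y>.08)&(y<.25); q=P[m]
    if len(q): print('toe',len(q),np.round(q.min(0),3),np.round(q.max(0),3),np.round(np.median(q,0),3))
    m=(z>.12)&(x>.40)&(x<.54)&(y>.05)&(y<.2); q=P[m]
    if len(q): print('handle',len(q),np.round(q.min(0),3),np.round(q.max(0),3),np.round(np.median(q,0),3)); 
    m=(z>.1)&(z<.118)&(x>.40)&(x<.54)&(y>.05)&(y<.2); q=P[m]
    if len(q): print('rim',len(q),np.round(q.min(0),3),np.round(q.max(0),3),np.round(np.median(q,0),3)); 
    m=(z>.025)&(z<.04)&(x>.40)&(x<.54)&(y>.05)&(y<.2); q=P[m]
    if len(q): print('pad',len(q),np.round(q.min(0),3),np.round(q.max(0),3)); 
d=load('top0')
cr=lambda X,Y,z: np.round(onz(d,180+X/5-.4,125+Y/5-.4,z),4)
print('handle ends',cr(190,342,.155),cr(292,362,.13))
print('toe tip,corner',cr(198,87,.19),cr(305,97,.19))
print('rail ends',cr(322,58,.246),cr(655,85,.246))
print('pot rim centre',cr(244,357,.11),'pad?')
print('outrigger corner',cr(215,190,.012),cr(195,418,.012),'board front right',cr(632,314,.018))
E
```

```text
top0 rail 478 [ 0.63  -0.179  0.225] [0.686 0.056 0.265] [ 0.661 -0.064  0.253]
x=a*y+b [0.1053084  0.66724282] ylim [-0.17682682  0.05564467]
toe 64 [0.655 0.083 0.195] [0.673 0.149 0.213] [0.662 0.116 0.203]
handle 56 [0.469 0.087 0.12 ] [0.492 0.16  0.165] [0.479 0.122 0.157]
rim 45 [0.445 0.088 0.1  ] [0.515 0.161 0.115] [0.48 0.13 0.11]
pad 169 [0.439 0.08  0.025] [0.527 0.156 0.04 ]
side0 rail 440 [ 0.633 -0.182  0.225] [0.683 0.06  0.258] [ 0.657 -0.098  0.252]
x=a*y+b [0.09885555 0.66494587] ylim [-0.18056481  0.05342755]
toe 41 [0.654 0.08  0.194] [0.673 0.149 0.206] [0.661 0.118 0.202]
handle 68 [0.468 0.086 0.12 ] [0.49  0.158 0.159] [0.475 0.101 0.147]
rim 116 [0.443 0.082 0.1  ] [0.515 0.166 0.118] [0.48  0.112 0.106]
pad 153 [0.439 0.079 0.025] [0.524 0.142 0.039]
handle ends [0.4834 0.1572 0.155 ] [0.4705 0.0828 0.13  ]
toe tip,corner [0.6679 0.1494 0.19  ] [0.6603 0.0709 0.19  ]
rail ends [0.6769 0.0562 0.246 ] [ 0.657  -0.1786  0.246 ]
pot rim centre [0.4759 0.1205 0.11  ] pad?
outrigger corner [0.62   0.1526 0.012 ] [0.4348 0.1671 0.012 ] board front right [ 0.5181 -0.1837  0.018 ]
```

```bash
cat >> h.py <<'E'
from scipy.spatial.transform import Rotation as R
def down(a):  # tool z down, jaw axis (tool y) along heading a
    c,s=np.cos(a),np.sin(a); return R.from_matrix(np.array([[-s,c,0],[c,s,0],[0,0,-1.]])).as_rotvec()
E
python3 - <<'E'
from h import *
for tag in ['top0','side0']:
    d=load(tag);P=cloud(d); x,y,z=P[...,0],P[...,1],P[...,2]
    m=(z>.246)&(x>.63)&(x<.72)&(abs(y+.06)<.13); q=P[m]
    print(tag,len(q),np.polyfit(q[:,1],q[:,0],1),np.polyval(np.polyfit(q[:,1],q[:,0],1),-.061),np.median(q,0))
    m=(z>.140)&(x>.40)&(x<.54)&(y>.05)&(y<.2); q=P[m]; p=np.polyfit(q[:,1],q[:,0],1); print(' handle',len(q),p,np.polyval(p,.122),np.percentile(q[:,1],[2,98]),np.median(q[:,2]))
    # rim circle
    m=(z>.06)&(z<.118)&(x>.43)&(x<.53)&(y>.07)&(y<.18); q=P[m]; c=cv2.minEnclosingCircle(q[:,:2].astype(np.float32)); print(' rim',c)
print(r.state()['joint_positions'])
for a in [-.17,np.pi-.17]:
    for p in ([.478,.122,.30],[.478,.122,.136],[.509,.285,.2],[.509,.285,.101]):
        print(a,p,r.ik(p,down(a)))
for a in [-.09,np.pi-.09]:
    for p in ([.662,.113,.3],[.662,.113,.18],[.663,-.061,.3],[.663,-.061,.226],[.59,-.055,.24]): print(a,p,r.ik(p,down(a)))
E
```

```text
top0 408 [0.10290146 0.66856189] 0.6622848983950692 [ 0.66190237 -0.06357351  0.2539185 ]
 handle 52 [0.21312566 0.45281336] 0.4788146855208073 [0.08965885 0.15980096] 0.15695007750055312
 rim ((0.4803656339645386, 0.12406037002801895), 0.03844150900840759)
side0 327 [0.10217126 0.66745103] 0.6612185881840614 [ 0.65948025 -0.08434147  0.25292619]
 handle 41 [0.249675   0.44885427] 0.47931462239272243 [0.08932093 0.1491242 ] 0.1549215691531476
 rim ((0.4774516224861145, 0.12402315437793732), 0.04284040629863739)
[-1.40230198e+00  2.63431753e-01 -4.87536813e-02  1.25941375e+00
  1.06036037e-05  1.41552065e+00]
-0.17 [0.478, 0.122, 0.3] [8.45447061e-02 1.96392902e-01 4.63791340e-02 1.42078256e+00
 4.44089210e-16 1.82534103e+00]
-0.17 [0.478, 0.122, 0.136] [ 8.45447061e-02  2.60543491e-01 -3.20877206e-01  9.89375630e-01
  4.44089210e-16  1.82534103e+00]
-0.17 [0.509, 0.285, 0.2] [3.70780821e-01 3.73854407e-01 3.20992165e-02 1.22904114e+00
 4.44089210e-16 2.11157715e+00]
-0.17 [0.509, 0.285, 0.101] [ 3.70780821e-01  4.28888456e-01 -1.58354737e-01  9.83553135e-01
  4.44089210e-16  2.111577
[... 824 characters left out ...]
608  0.          1.44678573]
-0.09 [0.59, -0.055, 0.24] [-0.23041724  0.37954587  0.14955131  1.34080177  0.          1.43037909]
3.0515926535897933 [0.662, 0.113, 0.3] [ 0.04785907  0.54108132  0.58468226  1.61439727  0.         -1.43293726]
3.0515926535897933 [0.662, 0.113, 0.18] [ 0.04785907  0.53701756  0.25429883  1.28807759  0.         -1.43293726]
3.0515926535897933 [0.663, -0.061, 0.3] [-0.2140106   0.5280977   0.56123119  1.60392982  0.         -1.69480693]
3.0515926535897933 [0.663, -0.061, 0.226] [-0.2140106   0.518014    0.34417375  1.39695608  0.         -1.69480693]
3.0515926535897933 [0.59, -0.055, 0.24] [-0.23041724  0.37954587  0.14955131  1.34080177  0.         -1.71121357]
```

```bash
python3 - <<'E'
from h import *
r.move_ptp([.479,.123,.26],down(-.22)); print(r.state()['time_s'],r.state()['ee_pos'])
d=grab('wrist','w1')
E
```

```text
2.6167 [0.47920927 0.12238301 0.25993505]
```

View pics/w1.png

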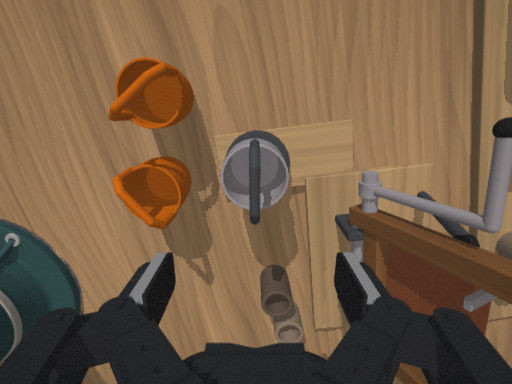

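The wrist view shows the steel pot at (256,175). Its handle runs from (253,142) to (255,220), square to the jaws and centred between them. Descending to grasp.

```bash
python3 - <<'E'
from h import *
d=load('w1');P=cloud(d);z=P[...,2]
m=(z>.140)&(abs(P[...,0]-.479)<.04)&(abs(P[...,1]-.122)<.05);q=P[m];p=np.polyfit(q[:,1],q[:,0],1);print(len(q),p,np.polyval(p,.123),np.percentile(q,[2,98],0),)
cx=float(np.polyval(p,.123))
r.servo_line([cx,.123,.137],down(-np.arctan(p[0])),rate=.12)
f0=r.state()['force']
r.gripper_to(0,60); s=r.state(); print(s['opening'],s['ee_pos'])
r.servo_line([cx,.123,.157],rate=.1); s=r.state(); print(s['force']-f0,s['opening'],s['time_s'])
grab('side','s1');
a=cv2.imread('pics/s1.png')[100:290,160:350];cv2.imwrite('pics/s1c.png',cv2.resize(a,None,fx=3,fy=3))
E
```

```text
13276 [-1.67741822  0.70866465] 0.5023422036609847 [[0.43959991 0.10907506 0.15631959]
 [0.51820159 0.14831217 0.35177456]]
-0.0013213868400212701 [0.5023187  0.12301018 0.13698265]
[ 0.15998898  0.42795832 -0.97920675] -0.0025261420626650987 5.1833
```

View pics/s1c.png

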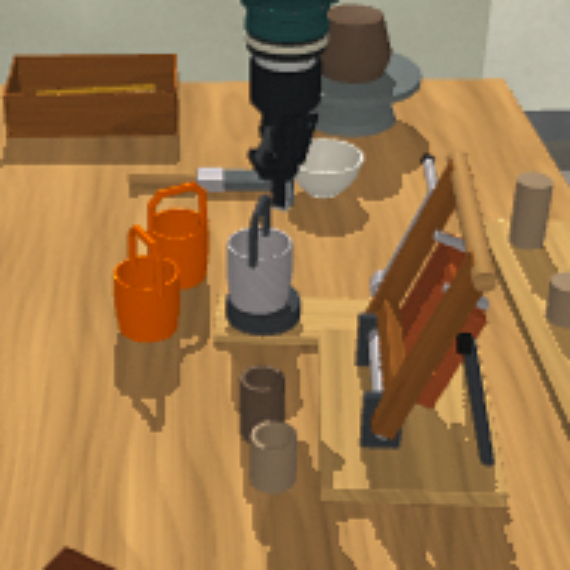

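That grasp missed. My mask let the gripper itself into the fit, so the jaws closed beside the handle. The pot still stands upright on the pad, so I'm going back up and measuring again.

```bash
python3 - <<'E'
from h import *
r.servo_line([.502,.123,.26],rate=.2); r.gripper_to(1.0)
r.move_ptp([.479,.123,.25],down(-.22))
for n in ['wrist','side','top']:
    d=grab(n,n+'2'); P=cloud(d);z=P[...,2]
    m=(z>.145)&(z<.165)&(abs(P[...,0]-.479)<.04)&(abs(P[...,1]-.122)<.05);q=P[m]
    if len(q)>5: p=np.polyfit(q[:,1],q[:,0],1);print(n,len(q),p,np.polyval(p,.123),np.percentile(q,[2,98],0))
    m=(z>.10)&(z<.115)&(abs(P[...,0]-.479)<.06)&(abs(P[...,1]-.122)<.06);q=P[m]
    if len(q)>5: print(' rim',cv2.minEnclosingCircle(q[:,:2].astype(np.float32)))
    print(r.state()['time_s'])
E
```

```text
wrist 849 [0.28556832 0.44176075] 0.47688565642035186 [[0.46744657 0.09579209 0.14596981]
 [0.49057526 0.16277868 0.16027828]]
 rim ((0.47861966490745544, 0.1298946887254715), 0.038760192692279816)
7.8833
side 38 [0.300319   0.44068812] 0.4776273559708479 [[0.46467479 0.08782209 0.14643927]
 [0.48562269 0.14710072 0.15941932]]
 rim ((0.4744012653827667, 0.12380431592464447), 0.040125031024217606)
7.9333
 rim ((0.47804728150367737, 0.08976395428180695), 0.013817692175507545)
7.9833
```

View pics/wrist2.png

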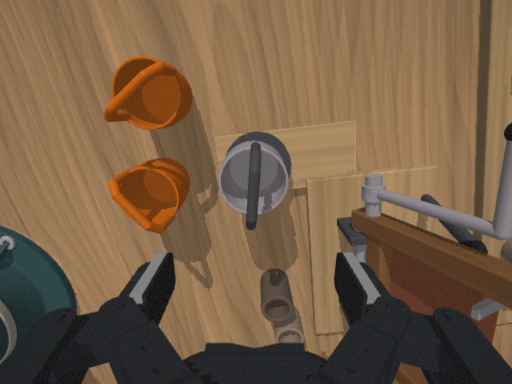

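The pot is still upright on the pad, turned by only about 0.05 rad. The handle runs (256,143) to (251,225). Grasping at (0.478, 0.126).

```bash
python3 - <<'E'
from h import *
r.servo_line([.478,.126,.137],down(-.275),rate=.12)
f0=r.state()['force']
r.gripper_to(0,70); s=r.state(); print(s['opening'],s['ee_pos'])
r.servo_line([.478,.126,.167],rate=.12); s=r.state(); print(s['force']-f0,s['opening'],s['time_s'])
grab('side','s3');
a=cv2.imread('pics/s3.png')[100:290,160:350];cv2.imwrite('pics/s3c.png',cv2.resize(a,None,fx=3,fy=3))
E
```

```text
0.08777443783219838 [0.47815514 0.12596359 0.13719085]
[ 0.4961269  -0.30678222 -4.11404475] 0.08508142265316813 10.175
```

View pics/s3c.png

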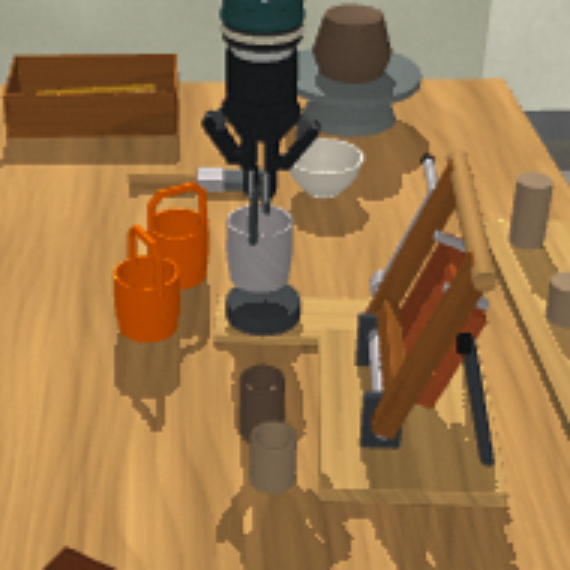

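Pot lifted clean and level (about 4.1 N, opening 0.085). Setting it down at clear_mid.

```bash
python3 - <<'E'
from h import *
r.servo_line([.478,.126,.19],rate=.15)
r.servo_line([.51,.285,.19],rate=.2)
d=grab('side','s3b')
r.servo_line([.51,.285,.108],rate=.15); f0=r.state()['force']
for z in np.arange(.107,.098,-.001):
    r.servo_line([.51,.285,z],rate=.03); s=r.state(); df=s['force'][2]-f0[2]; print(round(z,4),round(df,2))
    if df>2.0: break
r.gripper_to(.45); r.wait(.1)
r.servo_line([.51,.285,.22],rate=.2)
print(r.state()['time_s'])
grab('side','s4');grab('top','t4')
a=cv2.imread('pics/s4.png')[100:290,160:350];cv2.imwrite('pics/s4c.png',cv2.resize(a,None,fx=3,fy=3))
E
```

```text
0.107 0.65
0.106 -0.12
0.105 -0.71
0.104 -0.01
0.103 0.05
0.102 5.21
14.975
```

View pics/s4c.png

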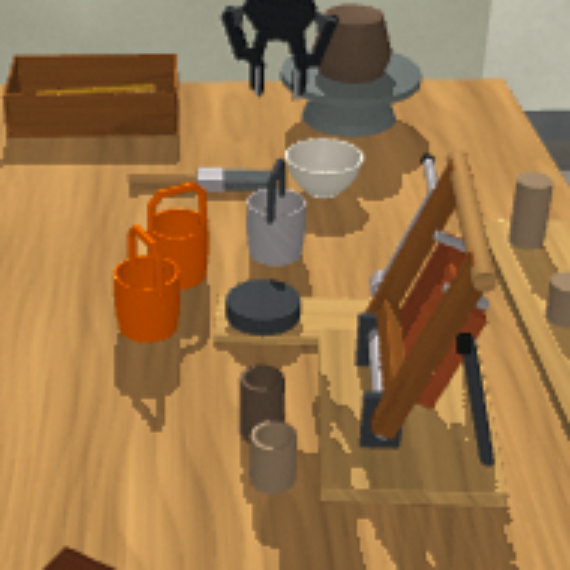

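The pot stands upright on the bench at crop (276,225), released, and the pad is free. Now the kickstand.

```bash
cat >> h.py <<'E'
O=np.array([.588,-.0535]); YAW=-.1
def b2w(x,y,z):
    c,s=np.cos(YAW),np.sin(YAW); return [O[0]+c*x-s*y,O[1]+s*x+c*y,z]
PZ=.0187
def toe(k,y=.176,dz=0):
    f=k-.38; return b2w(.0074-.130*np.sin(f),y,.0786+.130*np.cos(f)-PZ+dz)
E
python3 - <<'E'
from h import *
r.servo_line([.51,.285,.31],rate=.3)
r.move_ptp(toe(0,dz=.12),down(YAW))
r.servo_line(toe(0,dz=.06),rate=.15)
d=grab('wrist','w5'); print(toe(0),r.state()['time_s'])
for n in ['top','side']:
    d=grab(n,n+'5')
E
```

```text
[np.float64(0.6609124757197629), np.float64(0.11606803229619936), np.float64(0.18062640262494634)] 17.0333
```

View pics/w5.png

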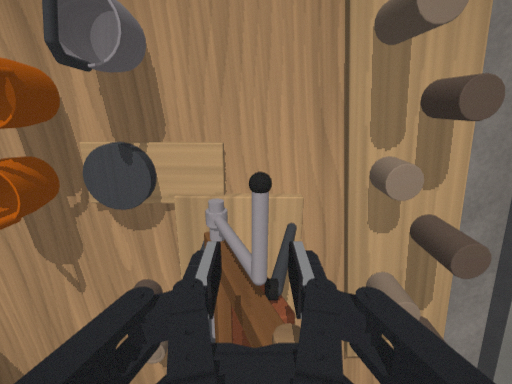

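View pics/side5.png

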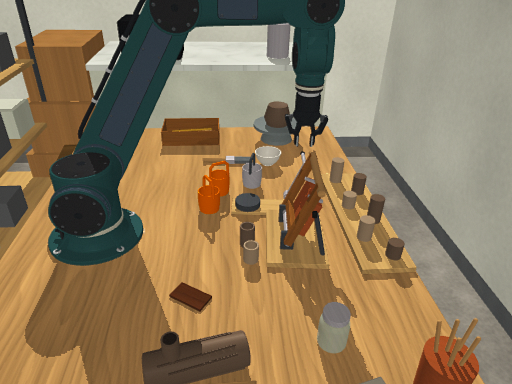

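The wrist view has the toe bar from its black tip (260,183) to the corner (260,275), parallel to the jaws' pads and centred between them. The dark rod at (285,250) is a lower strut behind the frame, not the toe. Checking the bar by depth, then gripping it and carrying it over.

```bash
python3 - <<'E'
from h import *
d=load('w5');P=cloud(d)
q=P[183:270,256:265].reshape(-1,3); q=q[(q[:,2]>.18)&(q[:,2]<.22)]
c,s=np.cos(YAW),np.sin(YAW); b=np.stack([(q[:,0]-O[0])*c+(q[:,1]-O[1])*s,-(q[:,0]-O[0])*s+(q[:,1]-O[1])*c,q[:,2]],1)
print(len(b),np.percentile(b,[2,50,98],0).round(4))
r.servo_line(toe(0),rate=.12)
r.gripper_to(0,35); s_=r.state(); print(s_['opening'],s_['force'],s_['time_s'])
if s_['opening']>.05:
    for k in (.12,.24,.36,.48,.6,.72,.84):
        r.servo_line(toe(k),rate=.12)
        s_=r.state(); print(k,s_['force'].round(1),round(s_['opening'],3))
print(r.state()['time_s'])
grab('side','s6')
a=cv2.imread('pics/s6.png')[80:290,160:370];cv2.imwrite('pics/s6c.png',cv2.resize(a,None,fx=2.8,fy=2.8))
E
```

```text
779 [[0.0559 0.144  0.203 ]
 [0.0587 0.1776 0.2045]
 [0.0618 0.2087 0.2069]]
0.13379822567090266 [1.47830924 0.6584066  5.89228121] 18.1333
0.12 [3.  0.6 6.2] 0.13
0.24 [3.  1.3 8. ] 0.129
0.36 [1.5 2.5 5.5] 0.127
0.48 [0.5 3.1 0.5] 0.129
0.6 [ 2.5  2.9 -3.1] 0.13
0.72 [ 3.4  4.1 -6.4] 0.131
0.84 [ 3.5  2.9 -6.1] 0.129
20.1167
```

View pics/s6c.png

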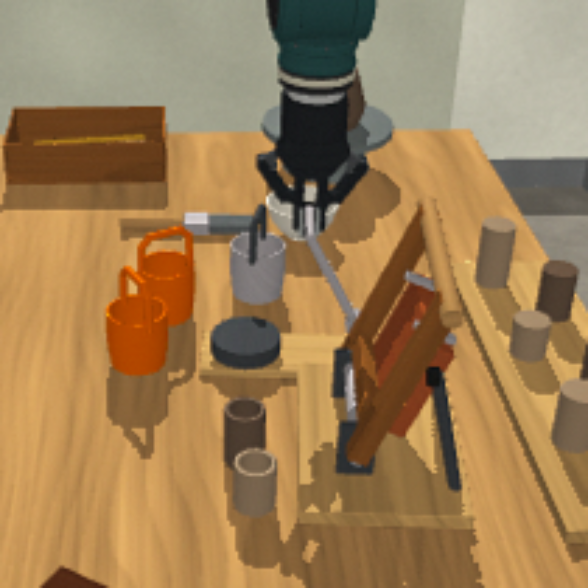

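The kickstand is past the top, held at crop (310,225). Releasing upward.

```bash
python3 - <<'E'
from h import *
r.gripper_to(.6); print(r.state()['time_s'],r.state()['force'].round(1))
r.servo_line(toe(.84,dz=.11),rate=.2)
r.wait(.5)
print(r.state()['time_s'])
grab('side','s7');grab('top','t7')
a=cv2.imread('pics/s7.png')[80:290,160:370];cv2.imwrite('pics/s7c.png',cv2.resize(a,None,fx=2.8,fy=2.8))
E
```

```text
20.6333 [-0.3 -0.8 -0. ]
21.8333
```

View pics/s7c.png

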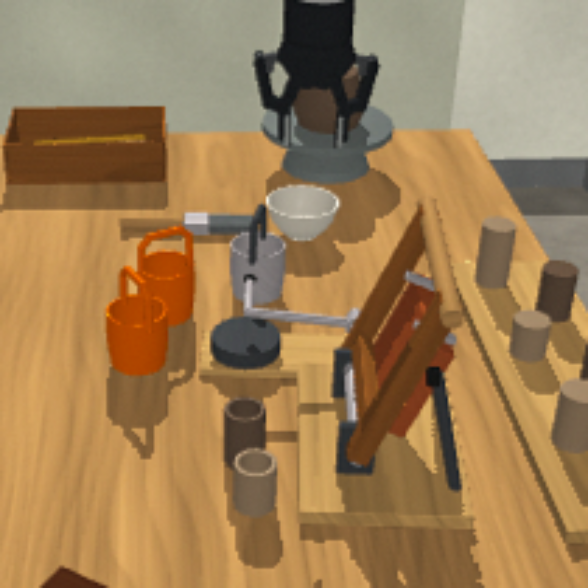

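```bash
cat >> h.py <<'E'
def rail(l,dz=0,y=0.): return b2w(.200*np.sin(l),y,.060+.200*np.cos(l)-PZ-.001+dz)
def tob(q):
    c,s=np.cos(YAW),np.sin(YAW); return np.stack([(q[:,0]-O[0])*c+(q[:,1]-O[1])*s,-(q[:,0]-O[0])*s+(q[:,1]-O[1])*c,q[:,2]],1)
def kickz(d):
    P=cloud(d).reshape(-1,3); P=P[np.isfinite(P[:,0])]; b=tob(P)
    m=(b[:,0]<-.08)&(b[:,0]>-.16)&(b[:,1]>.123)&(b[:,1]<.215)&(b[:,2]>.042)&(b[:,2]<.13); q=b[m]
    return len(q), np.percentile(q,[5,50,95],0).round(4) if len(q) else None
E
python3 - <<'E'
from h import *
print(kickz(load('s7')),kickz(load('t7')))
r.servo_line(toe(.84,dz=.14),rate=.2)
r.move_ptp(rail(.38,dz=.09),down(YAW))
print(r.state()['time_s'],r.state()['ee_pos'],rail(.38)); grab('wrist','w8'); d=grab('side','s8'); print(kickz(d))
E
```

```text
(88, array([[-0.1247,  0.1242,  0.0835],
       [-0.1159,  0.1351,  0.0917],
       [-0.0845,  0.2006,  0.0953]])) (27, array([[-0.1151,  0.1246,  0.087 ],
       [-0.0967,  0.1285,  0.0937],
       [-0.0815,  0.1346,  0.0971]]))
23.1 [ 0.6614364  -0.05980122  0.31609693] [np.float64(0.6618134824105596), np.float64(-0.060906051553148675), np.float64(0.22603292711530207)]
(89, array([[-0.1247,  0.1245,  0.0848],
       [-0.1164,  0.1343,  0.0916],
       [-0.0866,  0.2038,  0.0959]]))
```

View pics/w8.png

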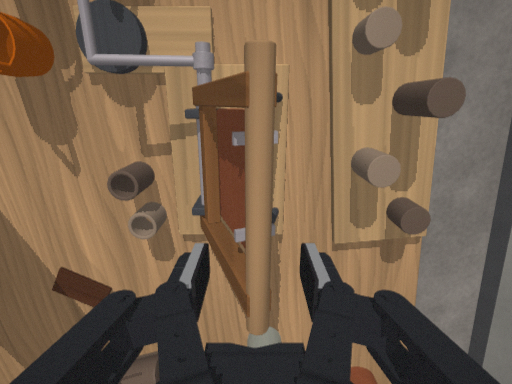

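The kickstand toe is at base x about -0.12 with its axis near z 0.09. That matches the end stop (1.86) with the frame leaning. The rail, column 258, is centred between the jaws at columns 205 and 310. Gripping and raising.

```bash
python3 - <<'E'
from h import *
d=load('w8');P=cloud(d); q=P[40:340,245:275].reshape(-1,3); q=q[(q[:,2]>.24)&(q[:,2]<.27)]; b=tob(q); print(np.percentile(b,[1,50,99],0).round(4))
r.servo_line(rail(.38),rate=.12); f0=r.state()['force']; print('contact',f0)
r.gripper_to(0,60); s=r.state(); print(s['opening'],(s['force']-f0).round(1))
if s['opening']>.15:
    for l in (.30,.22,.14,.07,.03):
        r.servo_line(rail(l),rate=.06); s=r.state(); print(l,(s['force']-f0).round(1),round(s['opening'],3))
d=grab('side','s9'); print(kickz(d),r.state()['time_s'])
P=cloud(d).reshape(-1,3);b=tob(P);m=(b[:,2]>.258)&(abs(b[:,0])<.1)&(abs(b[:,1])<.13)&(b[:,2]<.285)&(abs(b[:,1])>.06);print(np.percentile(b[m],[5,50,95],0).round(4))
a=cv2.imread('pics/s9.png')[80:290,160:370];cv2.imwrite('pics/s9c.png',cv2.resize(a,None,fx=2.8,fy=2.8))
E
```

```text
[[ 0.0658 -0.1121  0.2463]
 [ 0.0763  0.0312  0.2544]
 [ 0.087   0.1205  0.2569]]
contact [ 0.00992152 -0.16261413 -0.13631109]
0.23964512070465693 [6.3 0.2 5.1]
0.3 [5.1 1.6 6.9] 0.238
0.22 [2.9 2.3 8.2] 0.24
0.14 [3.1 3.5 9.3] 0.234
0.07 [2.3 3.2 9.5] 0.237
0.03 [0.9 4.1 9.2] 0.239
(89, array([[-0.1277,  0.1242,  0.0442],
       [-0.1181,  0.1346,  0.0495],
       [-0.087 ,  0.2013,  0.0585]])) 26.45
[[-0.0053 -0.1196  0.2594]
 [ 0.005  -0.0933  0.2664]
 [ 0.0151  0.069   0.2699]]
```

View pics/s9c.png

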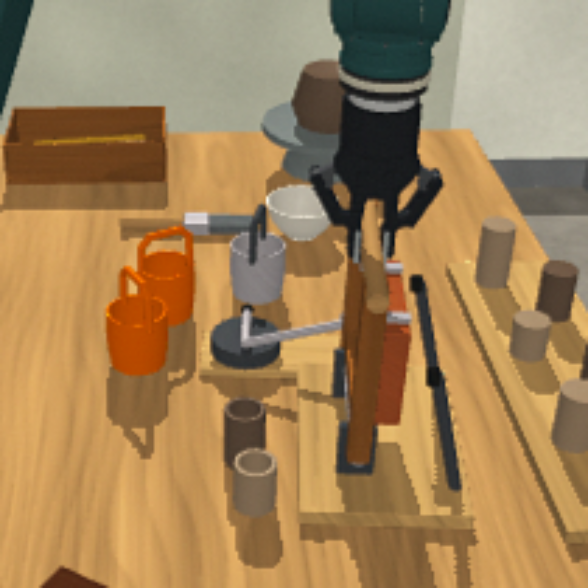

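```bash
python3 - <<'E'
from h import *
r.servo_line(rail(0.0),rate=.03); r.wait(.3)
s=r.state(); print(s['ee_pos'],rail(0),s['force'].round(1),s['opening'],s['time_s'])
def lean(d):
    b=tob(cloud(d).reshape(-1,3)); out=[]
    for z in np.arange(.08,.235,.015):
        m=(abs(b[:,2]-z)<.008)&(b[:,1]<-.098)&(b[:,1]>-.107)&(abs(b[:,0])<.06)
        if m.sum()>4: out.append((z,np.percentile(b[m,0],10),np.percentile(b[m,0],90),m.sum()))
    return np.array(out)
for t in ['s9','now']:
    d=load('s9') if t=='s9' else grab('side','s10')
    o=lean(d); print(o.round(4)); print('lean',np.polyfit(o[:,0],(o[:,1]+o[:,2])/2,1),kickz(d)[1])
grab('top','t10')
a=cv2.imread('pics/s10.png')[80:290,160:370];cv2.imwrite('pics/s10c.png',cv2.resize(a,None,fx=2.8,fy=2.8))
E
```

```text
[ 0.58859124 -0.05330581  0.24028705] [np.float64(0.588), np.float64(-0.0535), np.float64(0.2403)] [0.7 4.2 9.5] 0.23614373802745148 27.1
[[ 8.00e-02 -7.50e-03  1.12e-02  3.60e+01]
 [ 9.50e-02 -7.20e-03  1.03e-02  3.50e+01]
 [ 1.10e-01 -6.70e-03  1.13e-02  3.80e+01]
 [ 1.25e-01 -7.60e-03  9.40e-03  3.60e+01]
 [ 1.40e-01 -8.00e-03  1.19e-02  3.90e+01]
 [ 1.55e-01 -6.50e-03  1.14e-02  3.60e+01]
 [ 1.70e-01 -5.80e-03  1.22e-02  3.90e+01]
 [ 1.85e-01 -5.70e-03  1.27e-02  4.00e+01]
 [ 2.00e-01 -6.70e-03  1.37e-02  4.30e+01]
 [ 2.15e-01 -3.10e-03  1.32e-02  4.20e+01]
 [ 2.30e-01 -5.70e-03  1.42e-02  4.20e+01]]
lean [ 0.02217759 -0.00066772] [[-0.1277  0.1242  0.0442]
 [-0.1181  0.1346  0.0495]
 [-0.087   0.2013  0.0585]]
[[ 8.00e-02 -9.80e-03  1.01e-02  3.20e+01]
 [ 9.50e-02 -8.60e-03  1.11e-02  4.10e+01]
 [ 1.10e-01 -7.00e-03  9.10e-03  3.50e+01]
 [ 1.25e-01 -9.80e-03  9.70e-03  3.90e+01]
 [ 1.40e-01 -8.60e-03  9.00e-03  3.80e+01]
 [ 1.55e-01 -9.10e-03  9.30e-03  3.70e+01]
 [ 1.70e-01 -8.10e-03  9.30e-03  4.10e+01]
 [ 1.85e-01 -9.00e-03  9.90e-03  4.10e+01]
 [ 2.00e-01 -1.00e-02  7.50e-03  3.80e+01]
 [ 2.15e-01 -1.00e-02  8.40e-03  4.20e+01]
 [ 2.30e-01 -1.11e-02  8.80e-03  4.40e+01]]
lean [-0.01249396  0.00198458] [[-0.1268  0.1245  0.0426]
 [-0.1179  0.1328  0.0467]
 [-0.0856  0.2015  0.0564]]
```

View pics/s10c.png

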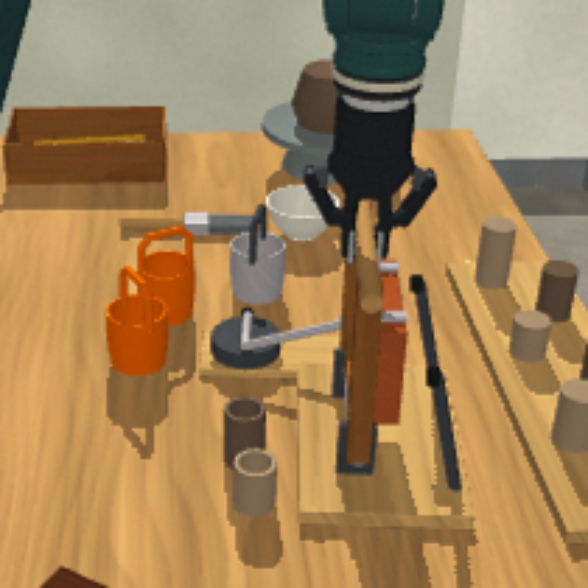

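View pics/t10.png

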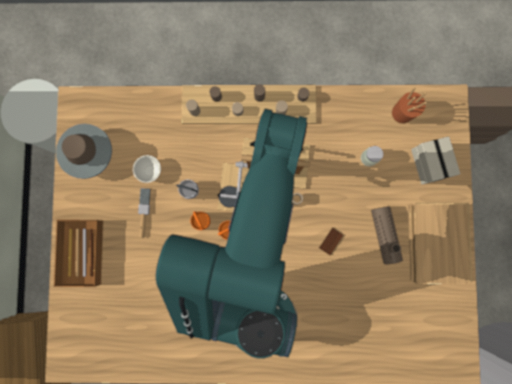

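```bash
python3 - <<'E'
from h import *
s=r.state(); print(s['time_s'],s['opening'],s['force'].round(1)); r.job_done()
E
```

```text
27.2 0.23551074696727664 [1.6 3.6 8.6]
the job is handed in; nothing more can be done
```

I handed the job in at 27.2 s with all three steps done. The arm is still holding the rail, and no verdict was reported.

- **Pot:** I lifted it by its handle, stood it upright on the bench about 17 cm from the pad, and let go.
- **Kickstand:** I carried it over the top and released it, and it fell to its end stop. The toe's height matched the expected 1.86 rad.
- **Easel:** I gripped the top rail at its middle and brought the frame upright.

**Last checks**
- The rail was in the gripper (opening 0.24), with about 9 N on the wrist.
- The side picture showed the pot upright and the kickstand's foot at the pad, within about 2 mm in height. I could not tell from the picture whether it actually touches.
- The things I could see were in place. The arm hid the tubes from above in the final top view, but both stood unmoved in the side view.

**What failed or disagreed**
- My first grasp of the pot missed because my image mask included the gripper itself. The jaws closed beside the handle and probably turned the pot about 0.05 rad on its pad. It stayed upright, and I measured again before gripping it.
- The final lean is slightly uncertain. The arm's position gives +0.003 rad, while a depth fit on the upright gives -0.012 rad. I took this as measurement error and left the pose as it was.

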